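# Click the slim battery pack into its charger

### The job

Put the slim battery pack upright into the charger's bay and press it down until it is fully home and the spring catch has clicked over its foot, then let go. Press it in, do not drop it in, and leave the wide pack standing where it is.

Things in the scene. Friction and masses are not known exactly. Their poses are not given: they have to be found in the camera images.
- slim_pack_center (a point): Centre (half-way up) of the loose slim battery pack, 0.3-0.5 kg, 110 mm tall, standing upright on the table, z up. Black body 32 (x) by 60 mm (y) on a grey foot 64 (x) by 76 (y), 14 mm tall, that juts out as a shoulder all round. Half a turn about z changes nothing. Grip the body across its 32 mm, about 25 mm above the centre, so that the fingers stay clear of the charger.
- wide_pack_center (a point): Centre of the wide battery pack, same plastics, 90 mm tall: body 70 x 86 mm, foot 98 x 106 mm, too big for the bay. To be left where it stands. The two packs may stand in either order.
- charger: Fixed. Origin on the table under the centre of its open-topped bay, z up. Bay 80 (x) by 98 mm (y), floor 6 mm above the table; walls to 26 mm, then a funnel flaring out 12 mm, up to 44 mm. The pack's x goes along the charger's x, either way round; fully home its centre is 61 mm above the origin. The catch is mid +x wall. Base plate x -85..85, y -70..170 mm; block 48 mm tall at y 77..163.
- catch (a joint): Steel spring catch sliding along the charger's x: 0 at rest, nose 18 mm inside the bay; up to 0.022 m pushed out (+x). The nose has a ramp on top (52 down to 25 mm above the table) and a flat underside at 22 mm. A foot coming down pushes it about 10 mm aside, with some 5 to 20 N (more than the pack's weight), and it springs back over the shoulder. Thumb tab outside, 81 mm from the bay's centre.
Mind the look-alikes: they are no part of the job. What is shaped like the part that bears slim_pack_center but pink or purple is not meant.

How it is judged:
By the outcome, as a careful person would: the job done as asked, in the order asked, and still so for the second after the job is handed in, with the robot touching nothing.
It also fails if it takes over 32 s, if anything falls off the work surface, if the arm or the gripper's body presses on something with over 40 N, if the wrist force passes 120 N, or if a joint passes its speed limit or range.

### The arm

A 7-joint arm with a two-finger parallel gripper is mounted at the origin on the work surface. World frame = base frame: x ahead of the robot, y to its left, z up, the work surface at z = 0. Lengths are in m, angles in rad, forces in N, time in s.
With the tool pointing down it reaches from about 0.425 to 0.875 m from the base axis. Payload 4.7 kg.
Tool frame: the origin (TCP) lies at the very end of the fingers, on their centre line; the grasp point (between the pads) lies 19 mm behind it; z points along the fingers, y is the line along which they close (so a half turn about z gives the same grasp; the last joint's range is limited). The gripper opens to 87 mm and grips with 3 to 60 N. Pads are 19 mm wide; open, the fingers measure 117 mm over their backs; the gripper's body (75 mm by 190 mm) begins 51 mm behind the grasp point.
Start: joints at [1.242, 0.321, -0.07, 1.45, 0.023, 1.371, -0.057], TCP at [0.218, -0.612, 0.223] pointing down, gripper open.
Joint ranges: [-2.86, 2.86], [-0.3, 2.09], [-1.38, 1.24], [0.06, 2.45], [-1.56, 4.7], [0.09, 2.05], [-2.69, 2.69]. Speed limits (rad/s): [2.57, 2.57, 3.14, 3.14, 3.14, 3.14, 3.14].

### API

Orientations are given as a rotation vector (axis times angle).
In Python, from bench import ctrl, get_image, job gives the robot as it stands.
- The arm moves only by the shell command python3 -m crank 'ROWS' [FORCE]. ROWS is JSON, a list that holds one entry, the list of rows, each a list of 5 numbers: the shift along the tool's x, y, z in mm, then the turn about the tool's z in rad, then the closure, from -1 (fully open) to 1 (shut), so that 0 is half open. A call has 1 to 10 rows; each row shifts and turns the commanded pose from where the row before left it, along the tool's axes as they then stand; what a row does not reach is not made up. A row lasts 1/12 s, in which the tool goes at most 41.7 mm and 7.16 degrees, less where a joint would pass 70% of its speed; a pose out of reach is approached as far as the arm can. A call with a gripper value outside its range is refused whole. The fingers move at their own pace and stop on an object; FORCE is the grip in N (left out, the last holds). Time passes only in rows, so rows that do not move let the fingers close. It gives the time, the measured TCP pose, the force, the opening and the grip force at its end, in the units of the state.
- ctrl.get_state(): the state, without advancing time (a new reading comes with each control period).
- get_image(name): name is "side" or "top" or "wrist"; returns a dict with "pixels" (400x640x3 uint8, red, green, blue), "fx", "fy", "cx", "cy" (pixels), "T" (4x4, takes a point from camera to world coordinates); the wrist camera has in their place "T_tool_cam" (4x4, takes a point from camera to tool coordinates, whose origin is the TCP and whose axes are the flange's). Camera axes: x right, y down, z forward; pixel columns grow to the right and rows downward; lengths in m; the calibration is good to about 2 mm. A picture is of the moment at which its call begins: read the wrist's pose just before it. There is no depth.
- job.close_job(): hands the job in; it is judged then, once.
The state is a dict: "time": time; "joint_positions": joint angles; "qd": joint speeds; "joint_torque": joint torques, N m; "position": TCP position; "tool_rot": TCP orientation; "ft_force": force on the tool from outside, world axes, zero at the start; "torque": the same for the moment, N m; "grip_width": opening from 0.0 (shut) to 1.0 (fully open); "grip_force": force on a finger pad.
Only numpy, scipy, OpenCV 4.12 (cv2) and the standard library are available. Lean on these libraries where they do the work, as an engineer would, in place of code of your own. Each camera call takes 0.05 s, during which the arm holds its last target. There are 200 camera calls.

## Working session

There is one attempt and no reset: what is moved stays moved. The work goes in short steps, Python scripts to look and compute and a shell command to move; the robot and the scene stay as the last step left them, time stands still between calls to the robot, and variables do not carry over. Pictures are saved under pics/ and viewed, at most 10 in all, crops included, and the job is handed in when it is done.

```bash
mkdir -p pics; ls
python3 - <<'E'
from bench import ctrl,get_image
import cv2,numpy as np
s=ctrl.get_state();print(s)
for n in("side","top"):
    d=get_image(n);cv2.imwrite(f"pics/{n}0.png",d["pixels"][:,:,::-1]);np.savez(f"{n}0.npz",**d);print(n,d["fx"],d["cx"],d["cy"],np.round(d["T"],3).tolist())
E
```

```text
pics
{'time': 0.0, 'joint_positions': array([ 1.24211224,  0.32181   , -0.07002077,  1.45169137,  0.02263634,
        1.37075204, -0.05686493]), 'qd': array([-0.00257876, -0.00084191,  0.00164322, -0.00093613, -0.00066112,
        0.00068632,  0.0013894 ]), 'joint_torque': array([ 3.92807960e-04, -4.91283131e+01, -4.03490318e-01, -3.12524986e+01,
       -6.37465599e-02,  4.38113941e-02,  1.58076718e-04]), 'position': array([ 0.21819242, -0.61170679,  0.22146123]), 'tool_rot': array([-3.09377006e+00, -5.35521362e-01,  7.36790901e-04]), 'ft_force': array([ 0.22778491, -0.41386109, -0.22159316]), 'torque': array([-0.00906451,  0.00745507, -0.00285991]), 'grip_force': 0.0, 'grip_width': 0.995830341524078}
side 410.9772654279166 319.6692794066066 193.18307175804316 [[-0.917, -0.221, 0.332, 0.162], [-0.399, 0.555, -0.73, 0.601], [-0.023, -0.802, -0.597, 0.643], [0.0, 0.0, 0.0, 1.0]]
top 475.66413411472456 318.3618033670297 204.69236989627979 [[-0.013, -0.979, 0.204, 0.233], [-1.0, 0.014, 0.002, -0.126], [-0.005, -0.204, -0.979, 1.192], [0.0, 0.0, 0.0, 1.0]]
```

View pics/top0.png

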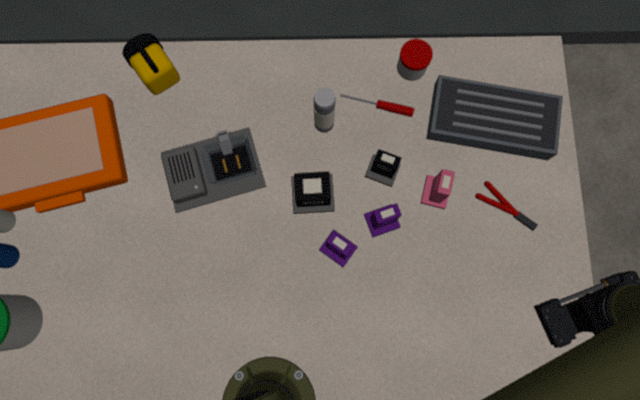

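View pics/side0.png

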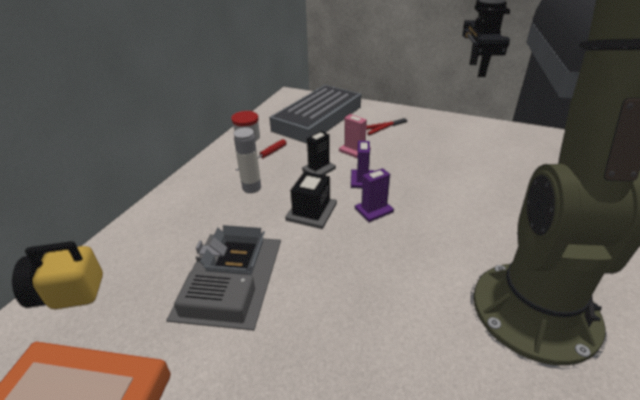

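The top view shows the charger near (213,168) with its catch at (225,140), so its +x points towards world +x. The wide pack is at (313,190) and the slim black pack at (383,167). The pink and purple ones are decoys. I'll get rough positions, then refine with the wrist camera.

```bash
cat > h.py <<'E'
import numpy as np,cv2
from scipy.spatial.transform import Rotation as R
from bench import ctrl,get_image
def grab(n,name):
    s=ctrl.get_state();d=dict(get_image(n))
    if n=="wrist":
        M=np.eye(4);M[:3,:3]=R.from_rotvec(s["tool_rot"]).as_matrix();M[:3,3]=s["position"];d["T"]=M@d["T_tool_cam"]
    cv2.imwrite(f"pics/{name}.png",d["pixels"][:,:,::-1]);np.savez(f"{name}.npz",**d);return d
def cast(d,uv,z):
    uv=np.atleast_2d(uv).astype(float);T=d["T"]
    r=np.c_[(uv[:,0]-d["cx"])/d["fx"],(uv[:,1]-d["cy"])/d["fy"],np.ones(len(uv))]@T[:3,:3].T
    return T[:3,3]+r*((z-T[2,3])/r[:,2])[:,None]
def proj(d,P):
    P=np.atleast_2d(P);p=(P-d["T"][:3,3])@d["T"][:3,:3];return np.c_[p[:,0]/p[:,2]*d["fx"]+d["cx"],p[:,1]/p[:,2]*d["fy"]+d["cy"]]
def totool(P,yaw_axis=None):
    s=ctrl.get_state();m=R.from_rotvec(s["tool_rot"]).as_matrix();return m.T@(np.array(P)-s["position"])*1000
E
python3 - <<'E'
from h import *
d=np.load("top0.npz")
print("slim top label",cast(d,[387,158],.11),"base",cast(d,[383,168],.014))
print("charger bay",cast(d,[232,162],.03),"plate corners",cast(d,[[163,150],[250,130],[265,187],[175,209]],.005))
s=ctrl.get_state();print(R.from_rotvec(s["tool_rot"]).as_matrix().round(3))
w=grab("wrist","w0");print(w["T_tool_cam"].round(3),w["fx"],w["cx"],w["cy"])
E
```

```text
slim top label [[ 0.568322   -0.28742077  0.11      ]] base [[ 0.57147514 -0.29035737  0.014     ]]
charger bay [[0.58838366 0.09537188 0.03      ]] plate corners [[0.6314099  0.28160818 0.005     ]
 [0.68323001 0.0546841  0.005     ]
 [0.52784672 0.01361761 0.005     ]
 [0.47344393 0.2425841  0.005     ]]
[[ 0.942  0.336 -0.001]
 [ 0.336 -0.942  0.002]
 [-0.    -0.002 -1.   ]]
[[ 0.    -0.954 -0.3    0.083]
 [ 1.    -0.     0.001  0.   ]
 [-0.001 -0.3    0.954 -0.161]
 [ 0.     0.     0.     1.   ]] 325.15240622324905 322.0748456534499 197.46726737349758
```

```bash
python3 -m crank '[[[30,-13,-4,0,-1],[30,-13,-4,0,-1],[30,-13,-4,0,-1],[30,-13,-4,0,-1],[30,-13,-4,0,-1],[30,-13,-4,0,-1],[30,-13,-4,0,-1],[30,-13,-4,0,-1],[30,-13,-4,0,-1],[30,-13,-4,0,-1]]]' 20
python3 -m crank '[[[30,-13,0,0,-1],[30,-13,0,0,-1],[30,-13,0,0,-1],[30,-13,0,0,-1],[0,0,0,0,-1],[0,0,0,0,-1],[0,0,0,0,-1]]]'
python3 - <<'E'
from h import *
grab("wrist","w1");print(ctrl.get_state()["position"])
E
```

```text
time: 0.98
position: [0.4581, -0.3876, 0.2625]
tool_rot: [-3.095, -0.536, 0.001]
ft_force: [-0.3, -0.3, -0.5]
grip_width: 1.003
grip_force: 0.0
time: 1.57
position: [0.5524, -0.3001, 0.2621]
tool_rot: [3.095, 0.536, -0.002]
ft_force: [-0.2, -1.5, 0.5]
grip_width: 0.999
grip_force: 0.0
[ 0.5518619  -0.30091117  0.26223341]
```

View pics/w1.png

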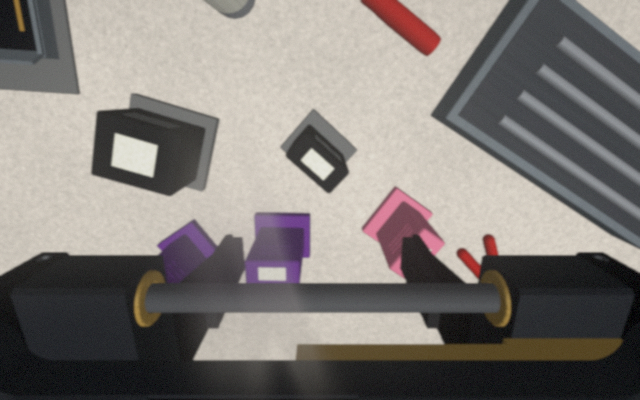

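The wrist view shows the slim pack's label at about (318,164) and foot corners at about (315,110), (356,149) and (281,149). I'll refine these by contours.

```bash
cat > meas.py <<'E'
from h import *
import sys
d=np.load(sys.argv[1]+".npz");x0,x1,y0,y1=map(int,sys.argv[2:6])
im=d["pixels"];hsv=cv2.cvtColor(im,cv2.COLOR_RGB2HSV);V=hsv[...,2];S=hsv[...,1]
def big(m,name,z):
    k=np.zeros_like(V);k[y0:y1,x0:x1]=(m[y0:y1,x0:x1]*255);
    cs,_=cv2.findContours(k,0,2)
    c=max(cs,key=cv2.contourArea);P=cast(d,c[:,0].astype(float),z)[:,:2]
    r=cv2.minAreaRect((P*1000).astype(np.float32));print(name,cv2.contourArea(c),"rect",r)
    b=cv2.boxPoints(r);print(" corners",np.round(b).tolist())
    return c
print("V samples",np.percentile(V[y0:y1,x0:x1],[2,10,25,50,75]))
big(V<130,"foot+body z14",.014)
big(V<130,"foot+body z0",.0)
big(V<55,"body z110",.11)
c=max(cv2.findContours(((V<60)*255).astype(np.uint8)[y0:y1,x0:x1],0,2)[0],key=cv2.contourArea)
k=np.zeros_like(V);cv2.drawContours(k[y0:y1,x0:x1],[c],-1,255,-1)
big((k>0)&(V>120),"label z110",.11)
cv2.imwrite("pics/crop_%s.png"%sys.argv[1],cv2.resize(im[y0:y1,x0:x1,::-1],None,fx=6,fy=6))
E
python3 meas.py w1 268 368 100 200
```

```text
V samples [ 55.  60. 121. 211. 216.]
foot+body z14 3244.5 rect ((564.4462890625, -295.3766784667969), (86.57179260253906, 66.45191192626953), 67.34925079345703)
 corners [[517.0, -323.0], [578.0, -348.0], [612.0, -268.0], [550.0, -243.0]]
foot+body z0 3244.5 rect ((562.1680297851562, -296.1636657714844), (89.53445434570312, 68.72596740722656), 67.34925842285156)
 corners [[513.0, -324.0], [577.0, -351.0], [611.0, -268.0], [548.0, -242.0]]
body z110 38.0 rect ((595.46923828125, -271.88555908203125), (8.619851112365723, 11.077144622802734), 1.3016432523727417)
 corners [[591.0, -266.0], [591.0, -278.0], [600.0, -277.0], [600.0, -266.0]]
label z110 522.5 rect ((568.4922485351562, -289.76568603515625), (31.351621627807617, 17.386526107788086), 67.39643859863281)
 corners [[554.0, -301.0], [570.0, -308.0], [583.0, -279.0], [566.0, -272.0]]
```

View pics/crop_w1.png

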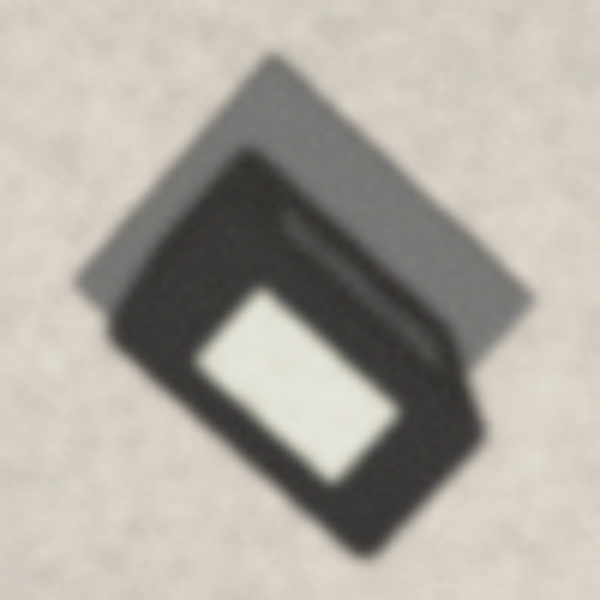

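The crop shows the label centred on the top face, with the long axis at about 67° in world. I'll cross-check the centre with the foot corners and prepare the move.

Run:
```python
from h import *
d=np.load("w1.npz")
a=lambda c:268+np.array(c[0])/6-.4, 
cc=np.array([[272,52],[535,298],[77,282]])/6-.4+[268,100]
P=cast(d,cc,.014)*1000;print(P.round(1),((P[1]+P[2])/2).round(1),[np.linalg.norm(P[0]-P[i]) for i in(1,2)],[np.degrees(np.arctan2(*(P[0]-P[i])[1::-1])) for i in(1,2)])
t=np.load("top0.npz");print(proj(t,[.5685,-.29,.11]),proj(t,[.5685,-.29,0.]))
print(totool([.5685,-.29,.08]))
```

```text
[[ 612.5 -267.7   14. ]
 [ 584.  -336.1   14. ]
 [ 554.8 -244.4   14. ]] [ 569.4 -290.3   14. ] [np.float64(74.13102973877272), np.float64(62.169776024408485)] [np.float64(67.34574593370147), np.float64(-21.932561255824464)]
[[388.08482096 157.91251465]] [[382.21916655 170.60931785]]
[ 19.57063288  -4.76912372 182.20631593]
```

```bash
python3 -m crank '[[[20,-4.5,0,0,-1],[0,0,10,-0.119,-1],[0,0,10,-0.119,-1],[0,0,10,-0.119,-1],[0,0,10,-0.119,-1],[0,0,10,-0.119,-1],[0,0,10,-0.119,-1],[0,0,10,-0.119,-1],[0,0,0,0,-1],[0,0,0,0,-1]]]' 25
python3 - <<'E'
from h import *
s=ctrl.get_state();print(totool([.569,-.290,.061]),R.from_rotvec(s["tool_rot"]).as_matrix().round(3),s["joint_positions"].round(2));grab("wrist","w2")
E
```

```text
time: 2.45
position: [0.5689, -0.2902, 0.1921]
tool_rot: [-2.619, -1.734, 0.002]
ft_force: [0.1, 0.7, 0.5]
grip_width: 0.999
grip_force: 0.0
[  0.29340515   0.22758697 131.13483662] [[ 0.39   0.921 -0.001]
 [ 0.921 -0.39   0.   ]
 [-0.    -0.001 -1.   ]] [ 0.79  0.35 -0.45  1.51  0.15  1.32 -0.08]
```

View pics/w2.png

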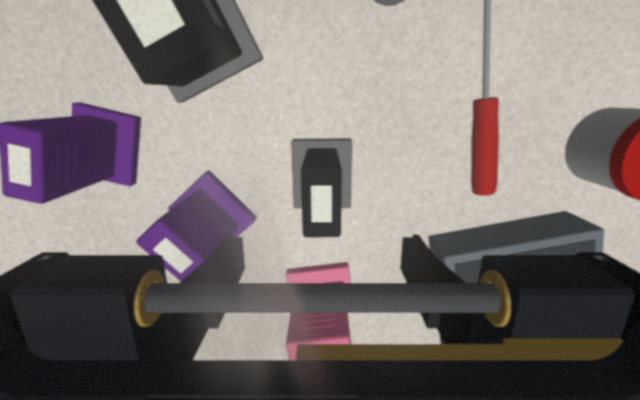

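The pack is square to the gripper and centred at column ~321. A purple decoy sits nearby at (200,230), so I'll check finger clearance.

Run:
```python
from h import *
d=np.load("w2.npz")
for n,uv,z in[("slim foot corners",[[292,139],[351,139]],.014),("slim label c",[[321,203.5]],.11),("purple foot",[[255,216],[209,172]],.014),("purple top",[[207,243],[180,275],[172,255]],.11)]:
    for p in cast(d,uv,z):print(n,totool(p).round(1))
```

```text
slim foot corners [ 38.8 -31.3 178.9]
slim foot corners [ 38.8  29.8 178.9]
slim label c [ 0.6 -1.  82.9]
purple foot [-46.3 -75.  178.9]
purple foot [   3.9 -121.   178.9]
purple top [-33.6 -94.6  82.9]
purple top [ -63.4 -120.8   82.9]
purple top [ -44.5 -124.9   82.9]
```

```bash
python3 -m crank '[[[0,-0.5,18,0,-1],[0,0,18,0,-1],[0,0,18,0,-1],[0,0,18,0,-1],[0,0,18,0,-1],[0,0,18,0,-1],[0,0,14,0,-1],[0,0,9,0,-1],[0,0,0,0,-1],[0,0,0,0,-1]]]' 35
python3 -m crank '[[[0,0,0,0,0.9],[0,0,0,0,0.9],[0,0,0,0,0.9],[0,0,0,0,0.9],[0,0,0,0,0.9],[0,0,0,0,0.9],[0,0,0,0,0.9],[0,0,0,0,0.9]]]' 35
```

```text
time: 3.33
position: [0.5699, -0.2887, 0.0619]
tool_rot: [2.615, 1.741, 0.0]
ft_force: [1.2, 0.3, 1.1]
grip_width: 1.004
grip_force: 0.0
time: 4.0
position: [0.5697, -0.2885, 0.0616]
tool_rot: [2.614, 1.742, -0.0]
ft_force: [0.1, 0.4, -0.5]
grip_width: 0.479
grip_force: 0.0
```

```bash
python3 -m crank '[[[0,0,0,0,1],[0,0,0,0,1],[0,0,0,0,1],[0,0,0,0,1],[0,0,0,0,1],[0,0,0,0,1]]]' 50
python3 -m crank '[[[0,0,-15,0,1],[0,0,-20,0,1],[0,0,-20,0,1],[0,0,-20,0,1],[0,0,-20,0,1],[0,0,-20,0,1],[0,0,0,0,1],[0,0,0,0,1]]]' 50
```

```text
time: 4.5
position: [0.5694, -0.2884, 0.0614]
tool_rot: [-2.614, -1.742, 0.001]
ft_force: [-1.1, 1.1, 1.3]
grip_width: 0.363
grip_force: 50.0
time: 5.17
position: [0.5702, -0.2886, 0.1765]
tool_rot: [2.613, 1.742, 0.001]
ft_force: [-0.3, 0.8, -4.9]
grip_width: 0.363
grip_force: 50.0
```

```bash
python3 -m crank '[[[20,-7,-4,0,1],[28,-9,-4,0,1],[28,-9,-4,0,1],[28,-9,-4,0,1],[28,-9,-4,0,1],[28,-9,-4,0,1],[28,-9,-4,0,1],[28,-9,0,0,1],[25,-9,0,0,1],[7,-2,0,0,1]]]' 50
python3 -m crank '[[[0,0,0,-0.105,1],[0,0,0,-0.105,1],[0,0,0,-0.105,1],[0,0,0,-0.105,1],[0,0,0,-0.105,1],[0,0,0,-0.105,1],[0,0,0,0,1],[0,0,0,0,1],[0,0,0,0,1],[0,0,0,0,1]]]'
python3 - <<'E'
from h import *
print(ctrl.get_state()["joint_positions"].round(2));grab("wrist","w3");print(ctrl.get_state()["position"])
E
```

```text
time: 6.0
position: [0.5891, -0.0213, 0.2024]
tool_rot: [-2.603, -1.749, 0.0]
ft_force: [0.1, 0.8, -4.2]
grip_width: 0.37
grip_force: 50.0
time: 6.83
position: [0.5901, -0.0286, 0.2038]
tool_rot: [-1.948, -2.464, 0.001]
ft_force: [-0.6, 0.2, -3.2]
grip_width: 0.363
grip_force: 50.0
[ 0.57  0.27 -0.67  1.61  0.17  1.32  0.11]
[ 0.59019596 -0.02850398  0.20408492]
```

View pics/w3.png

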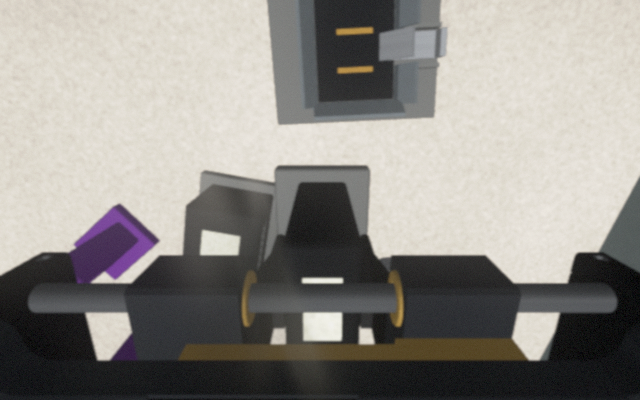

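The view shows the charger bay (dark floor 317–393 × ..–100, catch at (410,43)) cut off at the top. I'll back up a little to see all of the charger.

```bash
python3 -m crank '[[[-10,0,-20,0,1],[-10,0,-25,0,1],[-10,0,-25,0,1],[-10,0,-20,0,1],[0,0,0,0,1],[0,0,0,0,1],[0,0,0,0,1],[0,0,0,0,1]]]' 50
python3 - <<'E'
from h import *
d=grab("wrist","w4");print(ctrl.get_state()["position"])
c=d["pixels"][0:300,150:550,::-1];cv2.imwrite("pics/w4c.png",cv2.resize(c,None,fx=2,fy=2,interpolation=cv2.INTER_CUBIC))
E
```

```text
time: 7.55
position: [0.5986, -0.0661, 0.2924]
tool_rot: [-1.942, -2.465, 0.002]
ft_force: [-0.4, 0.6, -4.5]
grip_width: 0.364
grip_force: 50.0
[ 0.59867625 -0.06623301  0.29256148]
```

View pics/w4c.png

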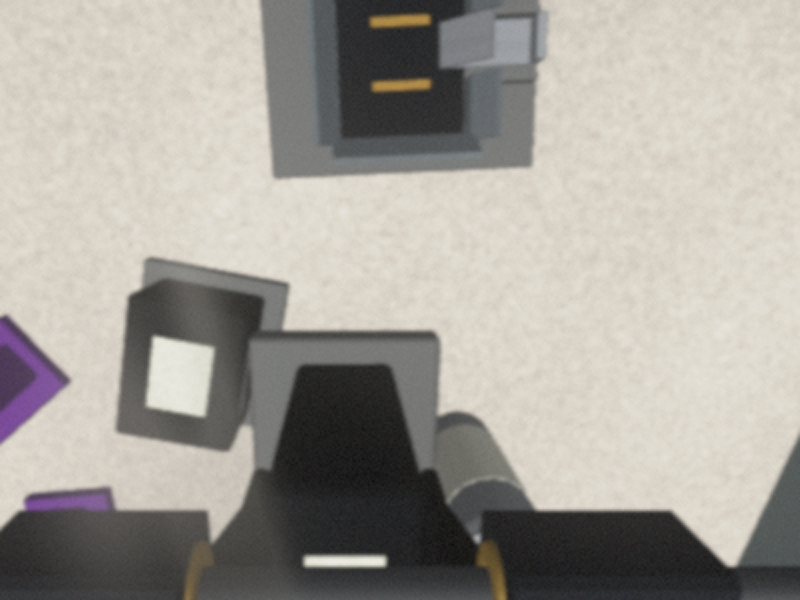

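```bash
cat > ch.py <<'E'
from h import *
d=np.load("w4.npz");f=lambda L:np.array(L)/2-.25+[150,0]
s=ctrl.get_state()
pl=f([[275,178],[531,166]]);fl=f([[342,136],[463,133]]);fu=f([[336,0],[463,0]]);g=f([[372,21],[430,20],[373,86],[430,85]])
for z in(.003,.006):
    P=cast(d,pl,z)[:,:2]*1000;e=P[1]-P[0];a=np.arctan2(e[1],e[0]);X=e/np.linalg.norm(e);Y=np.array([-X[1],X[0]])
    print("plate z",z,P.round(1),"w",np.linalg.norm(e).round(1),"yaw",np.degrees(a).round(2),"origin",(P.mean(0)+70*Y).round(1))
P=cast(d,fl,.006)[:,:2]*1000;print("floor",P.round(1),np.linalg.norm(P[1]-P[0]),"origin",(P.mean(0)+49*Y).round(1))
P=cast(d,fu,.006)[:,:2]*1000;print("floor upper mid",P.round(1))
P=cast(d,g,.006)[:,:2]*1000;print("gold",P.mean(0).round(1),P.round(1).tolist())
t=np.load("top0.npz")
tl=np.array([[163,150],[250,130],[265,187],[175,209]])
P=cast(t,tl,.005)[:,:2]*1000;print("top-plate",P.mean(0)-50*Y)
m=R.from_rotvec(s["tool_rot"]).as_matrix();print("tool yaw y",np.degrees(np.arctan2(m[1,1],m[0,1])))
# in-hand
for uv,zt in((f([[249,335],[438,335]]),.047),):
    for u in uv:
        r=d["T_tool_cam"][:3,:3]@np.r_[(u[0]-d["cx"])/d["fx"],(u[1]-d["cy"])/d["fy"],1];o=d["T_tool_cam"][:3,3];print("foot corner tool",((o+r*(zt-o[2])/r[2])*1000).round(1))
E
python3 ch.py
python3 - <<'E'
from h import *
t=np.load("top0.npz")["pixels"][110:225,150:280,::-1];cv2.imwrite("pics/t0c.png",cv2.resize(t,None,fx=5,fy=5,interpolation=cv2.INTER_CUBIC))
E
```

```text
plate z 0.003 [[532.3  11. ]
 [693.5  57.5]] w 167.7 yaw 16.08 origin [593.5 101.5]
plate z 0.006 [[532.6  11. ]
 [692.7  57.2]] w 166.6 yaw 16.08 origin [593.3 101.4]
floor [[569.2  46.1]
 [644.1  66. ]] 77.47291379220732 origin [593.1 103.1]
floor upper mid [[547.8 119.9]
 [622.6 137.8]]
gold [593.8 101. ] [[571.8, 114.0], [606.1, 122.8], [581.3, 79.1], [616.0, 88.0]]
top-plate [592.83153265 100.0796805 ]
tool yaw y 13.53902846979134
foot corner tool [ 37.5 -31.   47. ]
foot corner tool [37.5 30.6 47. ]
```

View pics/t0c.png

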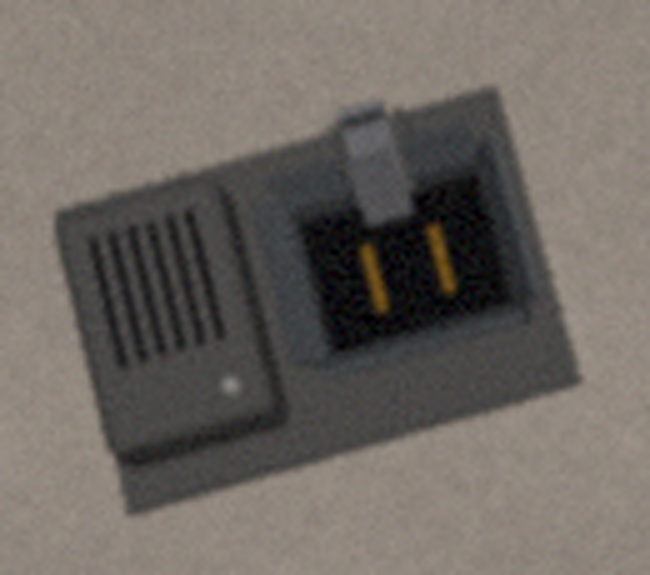

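Run:
```python
from h import *
t=np.load("top0.npz")
c=np.array([[498,87],[580,380],[130,513],[57,213]])/5-.4+[150,110]
P=cast(t,c,.004)[:,:2]*1000;print(P.round(1))
a=lambda v:np.degrees(np.arctan2(v[1],v[0]))
print(a(P[0]-P[1]),a(P[3]-P[2]),a(P[3]-P[0])-90,a(P[2]-P[1])-90)
th=np.radians(15.5);Y=np.array([-np.sin(th),np.cos(th)]);print(P.mean(0)-50*Y)
s=ctrl.get_state();m=R.from_rotvec(s["tool_rot"]).as_matrix()
print(totool([.5933,.1015,.3]))
```

```text
[[692.   57.1]
 [531.8  12.2]
 [465.3 241. ]
 [625.8 286.9]]
15.640903251756214 15.963352645407484 16.076774678896584 16.20511233435252
[592.08853597 101.10484646]
[164.34096185  34.01859387  -7.30620202]
```

```bash
python3 -m crank '[[[22,4,0,0,1],[28,6,0,0,1],[28,6,0,0,1],[28,6,0,0,1],[28,6,0,0,1],[22,4,0,0,1],[8,2,0,-0.043,1],[0,0,20,0,1],[0,0,20,0,1],[0,0,20,0,1]]]' 55
python3 -m crank '[[[0,0,20,0,1],[0,0,20,0,1],[0,0,20,0,1],[0,0,20,0,1],[0,0,10,0,1],[0,0,0,0,1],[0,0,0,0,1],[0,0,0,0,1]]]'
cat > chk.py <<'E'
from h import *
s=ctrl.get_state();m=R.from_rotvec(s["tool_rot"]).as_matrix()
print("to home TCP",totool([.593,.1013,.067]).round(1),"yaw",np.degrees(np.arctan2(m[1,1],m[0,1])),s["joint_positions"].round(2),s["ft_force"].round(1))
E
python3 chk.py
```

```text
time: 8.43
position: [0.5938, 0.1011, 0.2329]
tool_rot: [-1.89, -2.509, 0.001]
ft_force: [0.2, -0.7, -4.7]
grip_width: 0.363
grip_force: 55.0
time: 9.1
position: [0.5953, 0.1006, 0.1457]
tool_rot: [1.891, 2.507, 0.002]
ft_force: [0.3, 0.0, -4.1]
grip_width: 0.369
grip_force: 55.0
to home TCP [ 1.3 -2.1 78.7] yaw 15.942252708397946 [ 0.39  0.36 -0.73  1.65  0.25  1.23 -0.12] [ 0.3  0.  -4.1]
```

```bash
python3 -m crank '[[[1,-2,8,0,1],[0,0,8,0,1],[0,0,8,0,1],[0,0,8,0,1],[0,0,4,0,1],[0,0,4,0,1],[0,0,4,0,1],[0,0,4,0,1],[0,0,0,0,1]]]' 60; python3 chk.py
```

```text
time: 9.85
position: [0.5919, 0.1004, 0.0958]
tool_rot: [-1.892, -2.507, 0.002]
ft_force: [0.2, 0.0, -4.0]
grip_width: 0.365
grip_force: 60.0
to home TCP [ 0.6  1.4 28.8] yaw 15.92899117672219 [ 0.37  0.4  -0.71  1.71  0.28  1.14 -0.14] [ 0.2  0.  -4. ]
```

```bash
python3 -m crank '[[[0.5,1,3,0,1],[0,0,3,0,1],[0,0,3,0,1],[0,0,3,0,1]]]' 60; python3 -m crank '[[[0,0,3,0,1],[0,0,3,0,1],[0,0,3,0,1],[0,0,3,0,1]]]' 60; python3 chk.py
```

```text
time: 10.18
position: [0.5937, 0.1014, 0.0857]
tool_rot: [1.892, 2.507, 0.001]
ft_force: [-4.9, -2.0, 16.4]
grip_width: 0.362
grip_force: 60.0
time: 10.52
position: [0.5921, 0.101, 0.0712]
tool_rot: [-1.891, -2.506, 0.003]
ft_force: [-2.5, -0.3, -1.8]
grip_width: 0.367
grip_force: 60.0
to home TCP [0.1 1.  4.2] yaw 15.928067418394972 [ 0.36  0.43 -0.7   1.73  0.3   1.1  -0.16] [-2.5 -0.3 -1.8]
```

```bash
python3 -m crank '[[[0,0,2,0,1],[0,0,2,0,1],[0,0,1,0,1],[0,0,0,0,1],[0,0,0,0,1]]]' 60; python3 chk.py
```

```text
time: 10.93
position: [0.5939, 0.1016, 0.0678]
tool_rot: [1.892, 2.507, 0.002]
ft_force: [0.8, 0.1, -5.1]
grip_width: 0.365
grip_force: 60.0
to home TCP [-0.  -1.   0.8] yaw 15.930416285644533 [ 0.36  0.43 -0.7   1.73  0.31  1.09 -0.16] [ 0.8  0.1 -5.1]
```

```bash
python3 -m crank '[[[0,0,1,0,1],[0,0,1,0,1],[0,0,0,0,1],[0,0,0,0,1]]]' 60; python3 chk.py
```

```text
time: 11.27
position: [0.594, 0.1015, 0.0673]
tool_rot: [1.891, 2.506, 0.001]
ft_force: [-2.9, -0.4, 4.9]
grip_width: 0.362
grip_force: 60.0
to home TCP [ 0.1 -1.   0.3] yaw 15.920398378444101 [ 0.36  0.43 -0.7   1.73  0.31  1.09 -0.16] [-2.9 -0.4  4.9]
```

```bash
python3 -m crank '[[[0,0,1,0,1],[0,0,1,0,1],[0,0,0,0,1],[0,0,0,0,1]]]' 60; python3 chk.py
python3 - <<'E'
from h import *
d=grab("side","s1");c=d["pixels"][190:340,150:310,::-1];cv2.imwrite("pics/s1c.png",cv2.resize(c,None,fx=4,fy=4,interpolation=cv2.INTER_CUBIC))
E
```

```text
time: 11.6
position: [0.5941, 0.1015, 0.0673]
tool_rot: [1.891, 2.506, 0.0]
ft_force: [-7.8, -2.4, 17.0]
grip_width: 0.366
grip_force: 60.0
to home TCP [ 0.1 -1.1  0.3] yaw 15.908775421495887 [ 0.36  0.43 -0.7   1.73  0.31  1.09 -0.17] [-7.8 -2.4 17. ]
```

View pics/s1c.png

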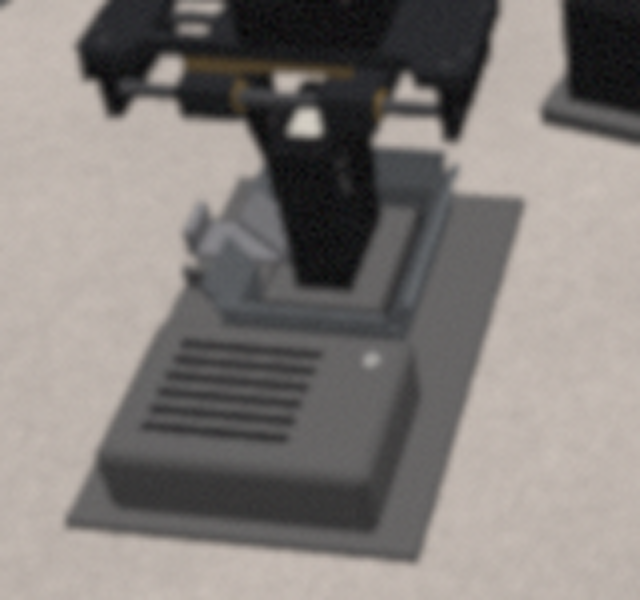

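The pack is stopped on the floor (z no longer changes as force rises), and the catch nose at crop (265,260) lies over the foot. I'll check that the catch is back at its rest position by comparing with the first side picture.

```bash
python3 - <<'E'
from h import *
a=cv2.cvtColor(np.load("side0.npz")["pixels"],6);b=cv2.cvtColor(np.load("s1.npz")["pixels"],6)
for (x0,x1,y0,y1) in[(192,208,236,264),(175,250,270,315)]:
    t=cv2.resize(a[y0:y1,x0:x1],None,fx=4,fy=4,interpolation=2);w=cv2.resize(b[y0-10:y1+10,x0-10:x1+10],None,fx=4,fy=4,interpolation=2)
    r=cv2.matchTemplate(w,t,5);_,v,_,l=cv2.minMaxLoc(r);print("shift px",(l[0]/4-10,l[1]/4-10),v)
d=np.load("side0.npz");th=np.radians(16);X=np.array([np.cos(th),np.sin(th),0])
o=np.array([.593,.1013,.04]);print("px for 10mm",proj(d,o+.09*X)-proj(d,o+.08*X))
E
python3 -m crank '[[[0,0,-2,0,1],[0,0,0,0,0.2],[0,0,0,0,-0.2],[0,0,0,0,-0.3],[0,0,0,0,-0.3],[0,0,0,0,-0.3]]]'; python3 chk.py
```

```text
shift px (0.0, 0.0) 0.9992125630378723
shift px (0.0, 0.0) 0.9986085891723633
px for 10mm [[-4.471849   -0.34532125]]
time: 12.15
position: [0.5933, 0.1013, 0.0654]
tool_rot: [-1.892, -2.508, -0.0]
ft_force: [0.0, -0.6, -0.3]
grip_width: 0.598
grip_force: 0.0
to home TCP [ 0.1 -0.3 -1.6] yaw 15.928582972110815 [ 0.36  0.43 -0.7   1.73  0.31  1.09 -0.16] [ 0.  -0.6 -0.3]
```

The catch is exactly back at rest, so it has clicked. Fingers are clear; retreat straight up.

```bash
python3 -m crank '[[[0,0,-10,0,-0.3],[0,0,-15,0,-0.3],[0,0,-20,0,-0.3],[0,0,-20,0,-0.3],[0,0,-20,0,-0.3],[0,0,-20,0,-0.3],[0,0,-20,0,-0.3],[0,0,-20,0,-0.3],[0,0,0,0,-0.3],[0,0,0,0,-0.3]]]'
python3 - <<'E'
from h import *
d=grab("side","s2");c=d["pixels"][110:340,150:370,::-1];cv2.imwrite("pics/s2c.png",cv2.resize(c,None,fx=2.6,fy=2.6,interpolation=cv2.INTER_CUBIC))
print(proj(d,np.array([[.593,.1013,.116],[.593,.1013,.02]])))
E
```

```text
time: 12.98
position: [0.594, 0.1017, 0.2123]
tool_rot: [1.891, 2.506, 0.003]
ft_force: [-0.5, 1.2, -0.7]
grip_width: 0.65
grip_force: 0.0
[[227.7847943  218.32743852]
 [234.80870697 252.64660922]]
```

View pics/s2c.png

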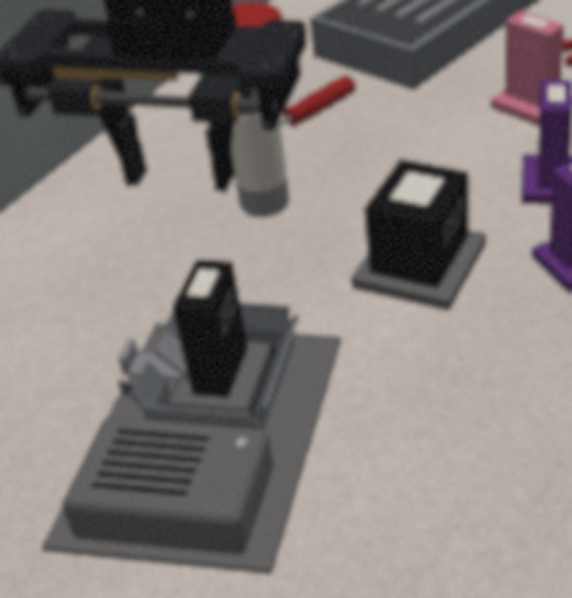

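The slim pack stands upright in the bay (label at crop (203,283)) with the catch over its foot. The wide pack is untouched at (415,230), and the gripper is clear.

```bash
python3 -c "
from bench import job;print(job.close_job())"
```

```text
the job is handed in; nothing more can be done
None
```

The slim pack is pressed fully home in the charger's bay with the catch clicked over its foot and the gripper clear; the wide pack was left standing where it was, and the job was handed in at about 13 s of the 32 s allowed.

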